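Draw a knock-down joint tight with its cam lock and cap it

ROBOT

A 6-joint arm with a two-finger parallel gripper is mounted at the origin on the work surface; the furniture and walls round the work are solid. World frame = base frame: x ahead of the robot, y to its left, z up, the work surface at z = 0. Lengths are in mm, angles in rad, forces in N, time in s.
With the tool pointing down it reaches from about 350 to 775 mm from the base axis. Payload 7.3 kg.
Tool frame: the origin (TCP) lies midway between the tips of the shut fingers; the grasp point (between the pads) lies 19 mm behind it; z points along the fingers, y is the line along which they close (so a half turn about z gives the same grasp; the last joint's range is limited). The gripper opens to 92 mm and grips with 3 to 60 N. Pads are 19 mm wide; open, the fingers measure 130 mm over their backs; the gripper's body (75 mm by 190 mm) begins 47 mm behind the grasp point.
Start: joints at [-0.146, 0.342, 1.524, -0, 1.275, -0.146], TCP at [525.019, 0.019, 226.741] pointing down, gripper open.
Joint ranges: [-2.53, 2.53], [-0.77, 2.02], [0.04, 2.7], [-1, 4.14], [0.28, 2.66], [-3.11, 3.11]. Speed limits (rad/s): [2.57, 2.57, 3.14, 3.14, 3.14, 3.14].

INTERFACE

Orientations are given as [roll, pitch, yaw] about the fixed x, y, z axes, in that order (R = Rz(yaw) Ry(pitch) Rx(roll)).
In Python, from plant import bot gives the robot as it stands. The module is installed in compiled form; this text tells all that it offers.
- The arm moves only by the shell command python3 -m crank 'ROWS' [OPENING]. ROWS is JSON, a list of rows, each a list of 6 numbers: the shift along the tool's x, y, z in m, then the turn, a rotation vector about the tool's x, y, z in rad. In form: [[dx, dy, dz, wx, wy, wz], ...]. A call has 1 to 5 rows; each row shifts and turns the commanded pose from where the row before left it, along the tool's axes as they then stand; what a row does not reach is not made up. A row lasts 1/8 s, in which the tool goes at most 62.5 mm and 10.7 degrees, less where a joint would pass 70% of its speed; a pose out of reach is approached as far as the arm can. A call is refused whole if a number of a shift passes 0.0625 or a number of a turn 0.188, either way. A call with a gripper value outside its range is refused whole. OPENING is the opening in per cent of the stroke, from 0 (shut) to 100 (fully open), set as the call begins (- or left out, the last holds). The fingers move at their own pace and stop on an object; the grip force is fixed at half the most. Time passes only in rows, so rows that do not move let the fingers close. It gives the time, the measured TCP pose, the force, the opening and the grip force at its end, in the units of the state.
- bot.get_obs(): the state, without advancing time (a new reading comes with each control period).
- bot.capture(name): name is "scene" or "side" or "wrist"; returns a dict with "color" (420x560x3 uint8, blue, green, red), "fov_y" (degrees; the focal length in pixels is half the picture's height over the tangent of half this angle, whatever the lens; pixels are square), "cx", "cy" (the principal point, pixels), "k1" (the pictures are not rectified: a ray, as slopes to the right and down, at radius r is drawn at 1 + k1 r^2 times it, then the intrinsics apply), "extrinsics" (4x4, takes a point from world to camera coordinates); the wrist camera has in their place "tool_from_camera" (4x4, takes a point from camera to tool coordinates, whose origin is the TCP and whose axes are the flange's). Camera axes: x right, y up, looking along -z (the intrinsics and any distortion apply to the point x, -y, -z); pixel columns grow to the right and rows downward; lengths in mm; the calibration is good to about 2 mm. A picture is of the moment at which its call begins: read the wrist's pose just before it. There is no depth.
- bot.close_job(): hands the job in; it is judged then, once.
The state is a dict: "time": time; "joint_positions": joint angles; "dq": joint speeds; "tau": joint torques, N m; "tool_pos": TCP position; "tcp_rot": TCP orientation; "contact_force": force on the tool from outside, world axes, zero at the start; "moment": the same for the moment, N m; "grip_width": finger opening in mm; "finger_force": force on a finger pad.
Only numpy, scipy, OpenCV 4.12 (cv2) and the standard library are available. Lean on these libraries where they do the work, as an engineer would, in place of code of your own. Each camera call takes 0.05 s, during which the arm holds its last target. There are 200 camera calls.

TASK

Draw the two boards of the knock-down joint tight by turning the cam's black handle half a turn clockwise (seen from above) to its stop. Then lift only the top blue cap off the nested stack, leaving the other two caps nested where they stand, and set it squarely over the cam so that it sits flat on the board. Leave the tape measure and the pencil undisturbed.

Things in the scene. Friction and masses are not known exactly. Their poses are not given: they have to be found in the camera images.
- jig: Fixed wooden cradle, 120 x 200 mm in its x and y, holding two pine boards flat, edge to edge. Origin: centre of its underside, z up. Board tops are 42 mm above the worktop. The fixed board spans y = -15 to +95 mm and carries the cam; the other slides along y on the -y side, gap 7 to 8 mm at the start. Rails 22 mm high at x = +-55 mm; only the cam stands above the boards.
- cam_seat (a point): Point on the cam's axis at the level of the fixed board's top (jig frame x 0, y +30, z 42 mm), fixed to the jig, axes as the jig's. A steel flange of 58 mm diameter and 3.5 mm height surrounds the cam. A cap set on the cam has its rim centre here.
- cam (a joint): Angle of the cam disc in rad: starts between 0 and 0.35, grows when turned clockwise seen from above, hard stop at 3.14 (fully home). It has light friction (about 0.1 N m) and stays where it is left; it draws the sliding board in with it.
- cam_handle (a point): Centre of the cam's handle bar, on the cam's axis 19 mm above the board tops, turning with it. Black bar, one end red: 12 mm thick (point x), 44 mm long (point y), from 10 to 28 mm above the board tops. Red end at point -y. With the joint at 0 the axes equal the jig's and red points to the sliding board, at the stop away from it. The metal disc below (dia. 52 mm) is 4.5 mm above the boards.
- board (a joint): Travel in m of the sliding board towards the fixed one: 0 = 8 mm gap, 0.008 = gap closed; driven by the cam in proportion to its angle (2.55 mm per rad).
- cap_top: Uppermost of three identical blue caps (35 g), nested upside-down cups. Rim 72 mm outside, 67 mm inside; wall 2.5 mm, tapering to 56.5 mm at the flat roof 34 mm above the rim; bead 72 mm wide at 8 to 16 mm height; inside height 31 mm. Grip fin on the roof: 10 mm thick (x), 28 mm long (y), 34 to 45 mm above the rim. Origin: centre of the rim plane, z up; 32 mm above the worktop on the stack.
- cap_mid: Middle cap, same shape and frame as cap_top; its rim rests on the bead of cap_low, 16 mm higher than cap_low, with 1.5 mm play at the side. cap_top rests on it in the same way, its roof hiding this cap's fin. Stays in the stack.
- cap_low: Lowest cap, same shape and frame, standing loose on the worktop. Stays in place.
- tape: Bystander: yellow tape measure, 37 x 78 x 71 mm, standing loose on the worktop between the jig and the stack; origin at the centre of its underside. Leave alone.
- pencil: Bystander: red carpenter's pencil, 172 mm long (y), 10 mm high, loose near the far edge of the worktop; origin at its middle, underside. Leave alone.
Things that resemble listed ones, but are neither listed nor needed, are in the scene too. Leave any orange or pink look-alike of the cap_top alone.

How it is judged:
By the outcome, as a careful person would: the job done as asked, in the order asked, and still so for the second after the job is handed in, with the robot touching nothing.
It also fails if it takes over 54 s, if anything falls off the work surface, if the arm or the gripper's body presses on something with over 40 N, if the wrist force passes 120 N, or if a joint passes its speed limit or range.

## Working session

There is one attempt and no reset: what is moved stays moved. The work goes in short steps, Python scripts to look and compute and a shell command to move; the robot and the scene stay as the last step left them, time stands still between calls to the robot, and variables do not carry over. Pictures are saved under pics/ and viewed, at most 10 in all, crops included, and the job is handed in when it is done.

```bash
mkdir -p pics; cat > h.py <<'E'
import numpy as np,cv2,json
from scipy.spatial.transform import Rotation as R
from plant import bot
def cam(name):
    o=bot.get_obs(); c=bot.capture(name)
    f=210/np.tan(np.radians(c["fov_y"])/2)
    if name=="wrist":
        T=np.eye(4);T[:3,:3]=R.from_euler('xyz',o["tcp_rot"]).as_matrix();T[:3,3]=o["tool_pos"]
        W=T@np.array(c["tool_from_camera"])
    else: W=np.linalg.inv(np.array(c["extrinsics"]))
    return dict(img=c["color"],f=f,cx=c["cx"],cy=c["cy"],k=c["k1"],W=W)
def ray(c,u,v):
    d=np.array([(u-c["cx"])/c["f"],(v-c["cy"])/c["f"]]);s=d.copy()
    for _ in range(30): s=d/(1+c["k"]*(s@s))
    return c["W"][:3,3],c["W"][:3,:3]@np.array([s[0],-s[1],-1])
def at(c,u,v,z):
    p,d=ray(c,u,v); return p+d*(z-p[2])/d[2]
def proj(c,P):
    q=np.linalg.inv(c["W"])@np.append(P,1); s=np.array([q[0],-q[1]])/-q[2]
    s=s*(1+c["k"]*(s@s)); return s*c["f"]+[c["cx"],c["cy"]]
E
python3 - <<'E'
from h import *
import pickle
D={}
for n in("scene","side","wrist"):
    c=cam(n);D[n]=c;print(n,c["f"],c["k"],c["W"].round(2).tolist())
a=D["scene"]["img"];cv2.imwrite("pics/s1.png",cv2.resize(a,(800,600)))
cv2.imwrite("pics/s2.png",cv2.resize(D["side"]["img"],(800,600)))
cv2.imwrite("pics/w1.png",cv2.resize(D["wrist"]["img"],(800,600)))
pickle.dump(D,open("d1.pkl","wb"));o=bot.get_obs();print(o)
E
```

```text
scene 421.78503489616105 -0.007935255674299618 [[0.64, 0.34, -0.69, -58.16], [-0.77, 0.26, -0.58, -479.16], [-0.02, 0.9, 0.43, 432.35], [0.0, 0.0, 0.0, 1.0]]
side 395.44336970943186 -0.0038243175393542148 [[0.97, 0.15, -0.18, 359.51], [-0.23, 0.58, -0.78, -614.22], [-0.02, 0.8, 0.6, 586.96], [0.0, 0.0, 0.0, 1.0]]
wrist 374.68254479402924 -0.10603127287601953 [[1.0, 0.0, 0.0, 525.38], [-0.0, 0.95, 0.31, 83.73], [-0.0, -0.31, 0.95, 384.17], [0.0, 0.0, 0.0, 1.0]]
{'time': 0.15, 'joint_positions': array([-1.45971671e-01,  3.42528324e-01,  1.52477596e+00, -9.49282024e-06,
        1.27538972e+00, -1.46010633e-01]), 'dq': array([ 0.00161852, -0.00311036, -0.00444554,  0.00104715,  0.00055911,
        0.00016643]), 'tau': array([ 7.52666965e-04, -4.31470585e+01, -2.44352603e+01,  7.18239485e-02,
        5.38185902e-02, -1.32920518e-04]), 'tool_pos': array([5.24707136e+02, 7.72675710e-02, 2.26229994e+02]), 'tcp_rot': array([-3.14050171e+00, -1.51255333e-04,  1.57083797e+00]), 'contact_force': array([-0.01520025,  0.32151247,  0.3002708 ]), 'moment': array([0.01869825, 0.03080337, 0.00278783]), 'finger_force': 0.0, 'grip_width': 91.20680023068651}
```

View pics/s1.png

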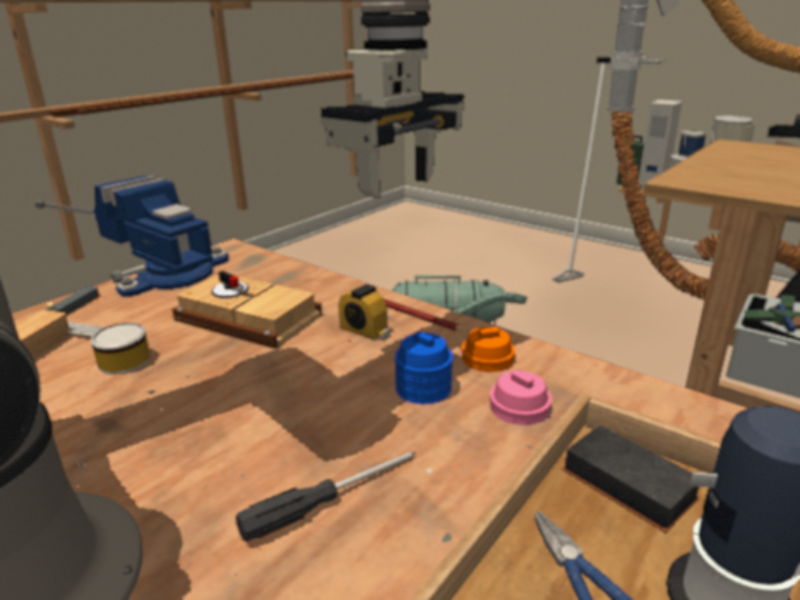

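View pics/s2.png

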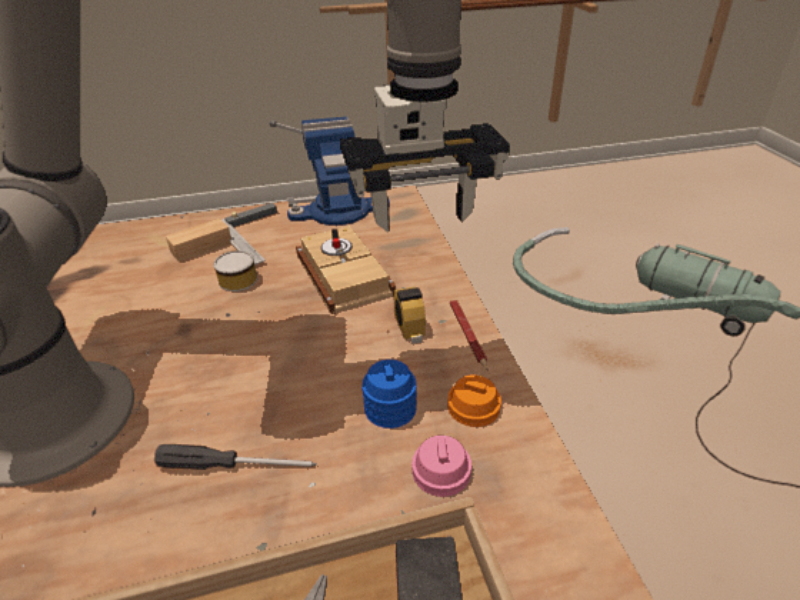

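View pics/w1.png

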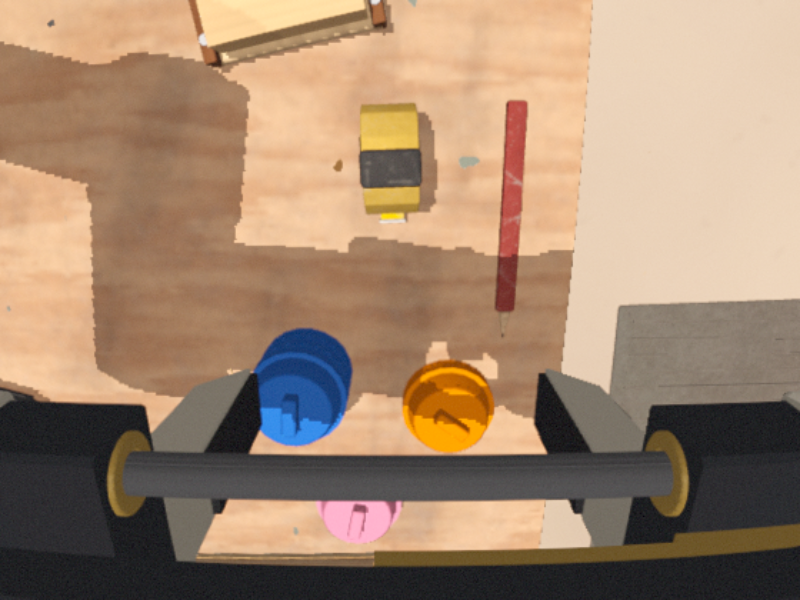

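The pictures show the blue stack with its fin at wrist ~(290,413) and side (389,372). The jig is at the top left of the wrist view, with the cam handle at side (337,240) and scene (229,281). The tape and pencil are between the jig and the far edge.

```bash
python3 - <<'E'
from h import *
import pickle
D=pickle.load(open("d1.pkl","rb"));k=.7
for n,u,v,z in [("side",336,238,70),("scene",229,279,70),("side",337,247,46),("scene",230,290,46),("wrist",290,402,77),("wrist",290,430,77),("side",389,368,77),("wrist",213,62,22),("wrist",383,25,22),("side",333,305,22),("side",394,290,22),("wrist",390,110,71),("wrist",392,205,71),("wrist",516,102,10),("wrist",505,310,10),("wrist",448,408,34)]:
    print(n,u,v,at(D[n],u*k,v*k,z).round(0))
E
```

```text
side 336 238 [434. 253.  70.]
scene 229 279 [420. 247.  70.]
side 337 247 [435. 262.  46.]
scene 230 290 [426. 258.  46.]
wrist 290 402 [455. -83.  77.]
wrist 290 430 [ 454. -104.   77.]
side 389 368 [454. -98.  77.]
wrist 213 62 [407. 129.  22.]
wrist 383 25 [516. 149.  22.]
side 333 305 [407. 124.  22.]
side 394 290 [512. 139.  22.]
wrist 390 110 [521.  96.  71.]
wrist 392 205 [522.  43.  71.]
wrist 516 102 [604. 104.  10.]
wrist 505 310 [604. -43.  10.]
wrist 448 408 [ 562. -111.   34.]
```

```bash
python3 - <<'E'
from h import *
import pickle
D=pickle.load(open("d1.pkl","rb"));k=.7
S=D["side"];C=D["scene"]
for u,v in [(290,218),(372,212),(330,222)]: print(at(S,u*k,v*k,0).round())
for u,v in [(118,290),(228,260)]: print("sc",at(C,u*k,v*k,0).round())
p=at(S,330*k,212*k,0)
for z in (100,150,200,250): print(z,(proj(S,[p[0],p[1],z])/k).round())
E
python3 -m crank '[[0.05,-0.019,0.006,0,0,0],[0.05,-0.019,0.006,0,0,0],[0.05,-0.019,0.006,0,0,0],[0.05,-0.019,0.006,0,0,0],[0.05,-0.019,0.002,0,0,0]]'
python3 -m crank '[[0,0,0,0,0,0],[0,0,0,0,0,0]]'
python3 - <<'E'
from h import *
import pickle
c=cam("wrist");pickle.dump(c,open("d2.pkl","wb"))
cv2.imwrite("pics/w2.png",cv2.resize(c["img"],(800,600)));print(bot.get_obs()["tool_pos"])
E
```

```text
[360. 478.   0.]
[534. 458.   0.]
[441. 439.   0.]
sc [364. 504.   0.]
sc [567. 464.   0.]
100 [325. 169.]
150 [323. 146.]
200 [320. 121.]
250 [317.  95.]
time: 0.78
tool_pos: [429.0, 251.4, 200.2]
tcp_rot: [-3.141, 0.0, 1.571]
contact_force: [0.7, 0.5, -0.2]
grip_width: 91.7
finger_force: 0.0
time: 1.02
tool_pos: [430.0, 249.8, 200.6]
tcp_rot: [-3.142, 0.001, 1.572]
contact_force: [0.0, -0.3, 0.1]
grip_width: 91.9
finger_force: 0.0
[430.33389105 249.29931194 200.65314097]
```

View pics/w2.png

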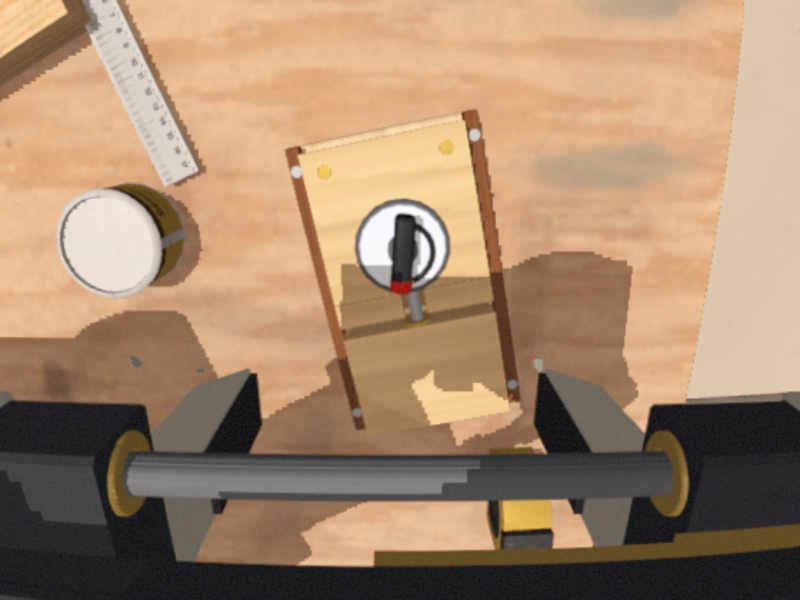

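The view shows the jig upright, flange centre at (403,246), handle from (405,215) to the red end at (400,291), and the tin well to the left.

```bash
python3 - <<'E'
from h import *
import pickle
c=pickle.load(open("d2.pkl","rb"));k=.7
P=[at(c,u*k,v*k,z) for u,v,z in [(403,246,45.5),(404,215,70),(400,285,70),(296,172,22),(357,412,22),(475,134,22),(512,384,22)]]
for p in P:print(p.round(1))
d=P[2]-P[1];print("handle mid",(P[1]+P[2])/2,"phi",np.arctan2(d[1],d[0])+np.pi/2)
for a,b in((3,4),(5,6)):
    d=P[a]-P[b];print("jig yaw",np.arctan2(d[1],d[0])-np.pi/2, np.linalg.norm(d))
# detect flange: bright low-sat
g=c["img"][130:215,240:325].astype(int);m=(g.min(2)>200)&(g.max(2)-g.min(2)<25)
v,u=np.nonzero(m);h=cv2.convexHull(np.c_[u,v].astype(np.int32));e=cv2.fitEllipse(h);print(e,at(c,e[0][0]+240,e[0][1]+130,46.5))
E
```

```text
[433.8 267.8  45.5]
[434. 290.  70.]
[431.9 250.7  70. ]
[367.8 309.7  22. ]
[401.7 143.   22. ]
[477.5 332.3  22. ]
[510.7 164.9  22. ]
handle mid [432.95802061 270.34198926  70.        ] phi -0.05338208396415056
jig yaw 0.20084949089762572 170.0972582979813
jig yaw 0.1960236908487334 170.67011926981738
((41.38862609863281, 41.893516540527344), (57.32645034790039, 59.676727294921875), 86.3152084350586) [433.16377631 268.27285871  46.5       ]
```

```bash

python3 -m crank '[[0.0185,0.003,0.03,0,0,0],[0,0,0,0,0,-0.18],[0,0,0,0,0,-0.18],[0,0,0,0,0,-0.18],[0,0,0,0,0,-0.18]]' 40 >/dev/null
python3 -m crank '[[0,0,0,0,0,-0.18],[0,0,0,0,0,-0.18],[0,0,0,0,0,-0.18],[0,0,0,0,0,-0.18],[0,0,0,0,0,-0.18]]' >/dev/null
python3 -m crank '[[0,0,0,0,0,-0.18],[0,0,0,0,0,-0.18],[0,0,0,0,0,-0.18],[0,0,0,0,0,-0.18],[0,0,0,0,0,-0.18]]'>/dev/null
python3 -m crank '[[0,0,0,0,0,-0.18],[0,0,0,0,0,-0.18],[0,0,0,0,0,-0.03],[0,0,0,0,0,0],[0,0,0,0,0,0]]'
python3 - <<'E'
from h import *
import pickle
c=cam("wrist");pickle.dump(c,open("d3.pkl","wb"))
i=c["img"].copy()
cv2.circle(i,tuple(int(x) for x in proj(c,[433.3,268,70])),3,(0,255,0),-1)
cv2.imwrite("pics/w3.png",cv2.resize(i,(800,600)));o=bot.get_obs();print(o["joint_positions"],o["tool_pos"],o["tcp_rot"])
E
```

```text
time: 3.58
tool_pos: [433.2, 268.2, 170.7]
tcp_rot: [-3.141, -0.0, -1.805]
contact_force: [0.1, -1.0, 0.3]
grip_width: 36.5
finger_force: 0.0
[ 4.04117362e-01  3.67420025e-01  1.65187245e+00 -3.63150559e-05
  1.12224515e+00 -2.50389610e+00] [433.13015435 268.31215515 170.73393824] [-3.14152895e+00  6.47216796e-06 -1.80435977e+00]
```

View pics/w3.png

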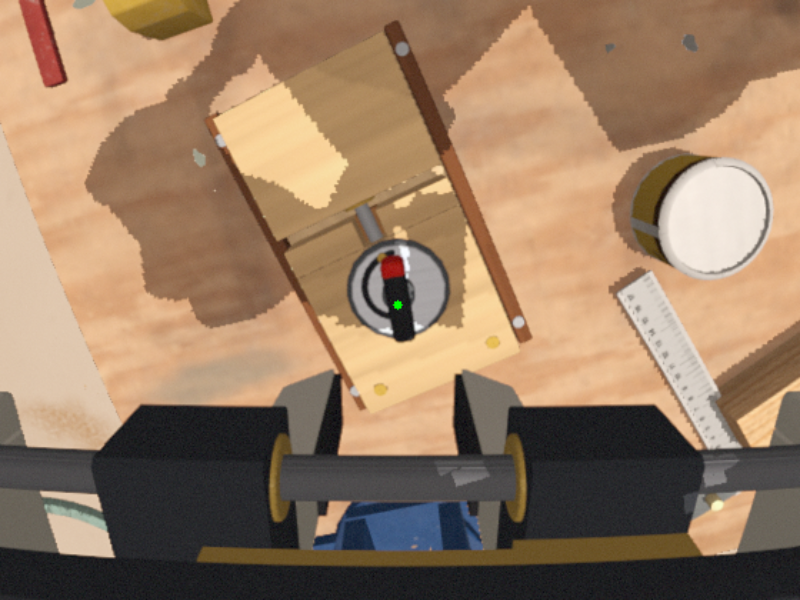

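The handle runs from (390,258), red end, to (403,340). The predicted centre at (397,305) lies on it, and about 0.17 rad of turn is still needed.

```bash
python3 - <<'E'
from h import *
import pickle
c=pickle.load(open("d3.pkl","rb"));k=.7
a,b=at(c,403*k,339*k,70),at(c,391*k,260*k,70);d=b-a
print(a,b,(a+b)/2,np.arctan2(d[1],d[0])+np.pi/2)
E
python3 -m crank '[[0,0,0.03,0,0,-0.09],[0,0,0.03,0,0,-0.08],[0,0,0.03,0,0,0],[0,0,0.0295,0,0,0],[0,0,0,0,0,0]]'
```

```text
[435.18093257 286.40783827  70.        ] [431.3118495  244.12553313  70.        ] [433.24639103 265.2666857   70.        ] -0.09125183541334603
time: 4.25
tool_pos: [431.6, 267.9, 49.6]
tcp_rot: [3.138, -0.002, -1.633]
contact_force: [1.1, -0.0, 0.8]
grip_width: 37.3
finger_force: 0.0
```

```bash
python3 -m crank '[[0,0,0,0,0,0],[0,0,0,0,0,0],[0,0,0,0,0,0],[0,0,0,0,0,0]]' 0
```

```text
time: 4.75
tool_pos: [433.0, 268.9, 52.3]
tcp_rot: [-3.141, 0.001, -1.633]
contact_force: [-3.9, 1.5, 7.2]
grip_width: 14.3
finger_force: 30.0
```

```bash
python3 -m crank '[[0,0,0,0,0,0.15],[0,0,0,0,0,0.15],[0,0,0,0,0,0.15],[0,0,0,0,0,0.15]]'
python3 -m crank '[[0,0,0,0,0,0.15],[0,0,0,0,0,0.15],[0,0,0,0,0,0.15],[0,0,0,0,0,0.15],[0,0,0,0,0,0.15]]'
```

```text
time: 5.25
tool_pos: [433.4, 268.7, 52.3]
tcp_rot: [-3.141, 0.001, -2.237]
contact_force: [-2.2, -0.9, 5.1]
grip_width: 14.1
finger_force: 30.0
time: 5.88
tool_pos: [433.8, 268.2, 52.3]
tcp_rot: [-3.141, 0.002, -2.987]
contact_force: [-0.1, -2.7, 5.2]
grip_width: 14.0
finger_force: 30.0
```

```bash
python3 -m crank '[[0,0,0,0,0,0.15],[0,0,0,0,0,0.15],[0,0,0,0,0,0.15],[0,0,0,0,0,0.15],[0,0,0,0,0,0.15]]'
python3 -m crank '[[0,0,0,0,0,0.15],[0,0,0,0,0,0.15],[0,0,0,0,0,0.15],[0,0,0,0,0,0.1],[0,0,0,0,0,0]]'
python3 -c "
from h import *
print(bot.get_obs()['moment'])"
```

```text
time: 6.5
tool_pos: [433.6, 267.7, 52.3]
tcp_rot: [-3.141, 0.002, 2.547]
contact_force: [-0.9, -6.4, 7.0]
grip_width: 14.3
finger_force: 30.0
time: 7.12
tool_pos: [433.3, 267.4, 52.2]
tcp_rot: [-3.142, 0.002, 2.0]
contact_force: [-1.1, -6.2, 7.6]
grip_width: 14.1
finger_force: 30.0
[-1.19492175  0.1767845   0.06937807]
```

```bash
python3 -m crank '[[0,0,0,0,0,0.1],[0,0,0,0,0,0.08],[0,0,0,0,0,0.04],[0,0,0,0,0,0]]'
python3 -c "
from h import *
print(bot.get_obs()['moment'])"
python3 -m crank '[[0,0,0,0,0,0.04],[0,0,0,0,0,0.04],[0,0,0,0,0,0]]'
python3 -c "
from h import *
print(bot.get_obs()['moment'])"
```

```text
time: 7.62
tool_pos: [433.1, 267.4, 52.2]
tcp_rot: [3.142, 0.002, 1.781]
contact_force: [-2.4, -5.8, 8.3]
grip_width: 14.4
finger_force: 30.0
[-1.23944593  0.29713126  0.11987112]
time: 8.0
tool_pos: [433.0, 267.3, 52.2]
tcp_rot: [3.142, 0.002, 1.701]
contact_force: [-2.1, -5.8, 7.4]
grip_width: 14.4
finger_force: 30.0
[-1.19106159  0.43308821  0.11378656]
```

```bash
for i in 1 2; do python3 -m crank '[[0,0,0,0,0,0.04],[0,0,0,0,0,0.04],[0,0,0,0,0,0]]' | grep -E "rot|contact|width"
python3 -c "
from h import *
print(bot.get_obs()['moment'])"; done
```

```text
tcp_rot: [3.141, 0.002, 1.622]
contact_force: [-1.8, -6.7, 8.3]
grip_width: 14.6
[-1.18004649  0.40708122  0.34612338]
tcp_rot: [3.141, 0.002, 1.542]
contact_force: [-2.3, -4.9, 8.1]
grip_width: 14.9
[-0.83194893  0.51189422  0.54401368]
```

The moment rises at yaw ~1.62, so the stop has been reached. Release and lift.

```bash
python3 -m crank '[[0,0,0,0,0,0],[0,0,0,0,0,0],[0,0,0,0,0,0]]' 45 | grep -E "force|width|pos"
python3 -m crank '[[0,0,-0.04,0,0,0],[0,0,-0.04,0,0,0],[0,0,-0.04,0,0,0],[0,0,-0.028,0,0,0],[0,0,0,0,0,0]]' 100 | grep -E "force|width|pos|rot"
python3 - <<'E'
from h import *
import pickle
c=cam("wrist");pickle.dump(c,open("d4.pkl","wb"))
cv2.imwrite("pics/w4.png",cv2.resize(c["img"],(800,600)))
E
```

```text
tool_pos: [433.2, 268.6, 51.3]
contact_force: [1.4, -0.3, 0.5]
grip_width: 39.0
finger_force: 0.0
tool_pos: [434.2, 269.0, 201.3]
tcp_rot: [3.137, -0.002, 1.541]
contact_force: [-0.6, 0.8, -0.2]
grip_width: 86.3
finger_force: 0.0
```

View pics/w4.png

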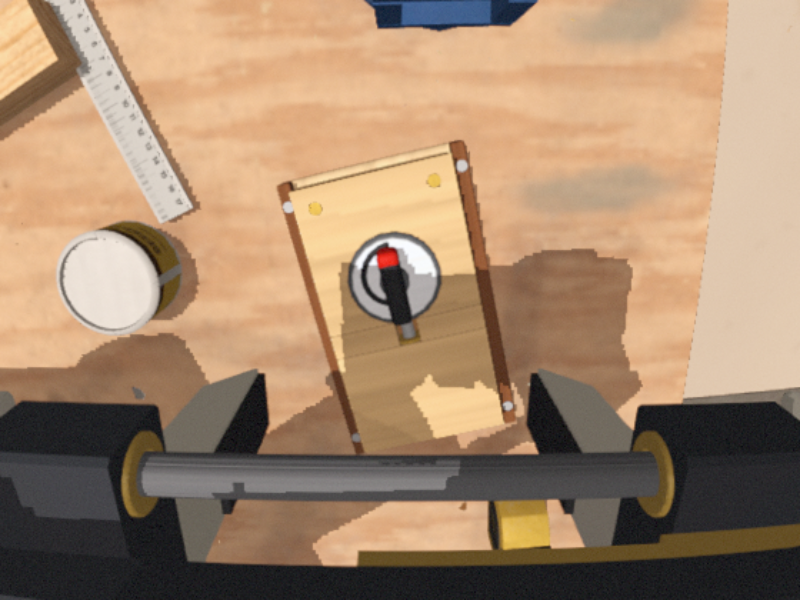

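The gap is closed. The red end, at (386,250), points away from the sliding board and the black end is at (403,322), in line with the jig. Check numerically.

```bash
python3 - <<'E'
from h import *
import pickle
c=pickle.load(open("d4.pkl","rb"));k=.7
P=[at(c,u*k,v*k,z) for u,v,z in [(404,320,70),(387,250,70),(288,207,22),(356,437,22),(461,166,22),(508,406,22)]]
d=P[1]-P[0];print((P[0]+P[1])/2,np.arctan2(d[1],d[0])-np.pi/2)
for a,b in((2,3),(4,5)):
    d=P[a]-P[b];print("jig",np.arctan2(d[1],d[0])-np.pi/2)
print(sum(P[2:])/4)
g=c["img"][155:235,235:320].astype(int);m=(g.min(2)>140)&(g.max(2)-g.min(2)<30)
v,u=np.nonzero(m);h=cv2.convexHull(np.c_[u,v].astype(np.int32));e=cv2.fitEllipse(h);print(e,at(c,e[0][0]+235,e[0][1]+155,46))
print(bot.get_obs()["tool_pos"])
E
```

```text
[434.27877179 269.67635599  70.        ] 0.19772520946566563
jig 0.19962757598404113
jig 0.20381575120994322
[439.25016593 237.11946225  22.        ]
((40.71570587158203, 39.016845703125), (57.047054290771484, 59.01749038696289), 93.11951446533203) [433.17985101 268.23054269  46.        ]
[433.28019438 268.64111723 199.57228415]
```

```bash
python3 -m crank '[[-0.052,0.0045,0,0,0,0],[-0.052,0.0045,0,0,0,0],[-0.052,0.0045,0,0,0,0],[-0.052,0.0045,0,0,0,0],[-0.052,0.0045,0,0,0,0]]' >/dev/null
python3 -m crank '[[-0.052,0.0045,0,0,0,0],[-0.052,0.0045,0,0,0,0],[0,0,0,0,0,-0.12],[0,0,0,0,0,-0.12],[0,0,0,0,0,-0.12]]' >/dev/null
python3 -m crank '[[0,0,0,0,0,-0.12],[0,0,0,0,0,-0.12],[0,0,0,0,0,-0.12],[0,0,0,0,0,-0.12],[0,0,0,0,0,-0.12]]' >/dev/null
python3 -m crank '[[0,0,0,0,0,-0.12],[0,0,0,0,0,0],[0,0,0,0,0,0]]'
python3 - <<'E'
from h import *
import pickle
c=cam("wrist");pickle.dump(c,open("d5.pkl","wb"))
cv2.imwrite("pics/w5.png",cv2.resize(c["img"],(800,600)))
o=bot.get_obs();print(o["tool_pos"],o["tcp_rot"],o["joint_positions"])
E
```

```text
time: 12.05
tool_pos: [453.2, -96.1, 198.4]
tcp_rot: [-3.141, -0.001, 2.618]
contact_force: [0.0, -0.0, 0.8]
grip_width: 91.8
finger_force: 0.0
[453.33318004 -96.17511536 198.65060701] [-3.14145920e+00 -1.03830369e-03  2.61885770e+00] [-3.74682585e-01  2.57354488e-01  1.72872768e+00  2.31203282e-05
  1.15655712e+00 -1.42275335e+00]
```

View pics/w5.png

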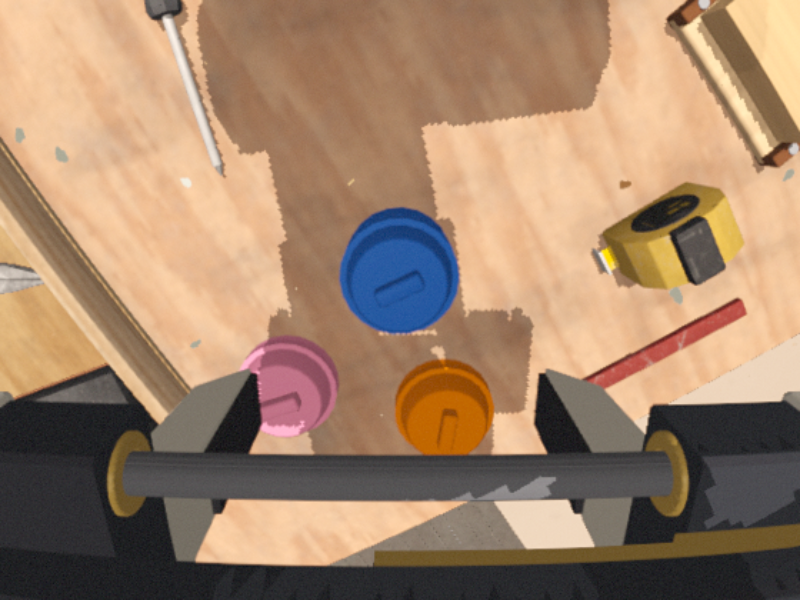

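The blue stack is in the centre of the view, with its fin top at ~(400,287). The finger positions left and right of it are clear, and pink and orange are lower.

```bash
python3 - <<'E'
from h import *
import pickle
c=pickle.load(open("d5.pkl","rb"));k=.7
print(at(c,400*k,285*k,77),at(c,377*k,295*k,77),at(c,422*k,276*k,77))
h=cv2.cvtColor(c["img"],cv2.COLOR_BGR2HSV);m=((h[...,0]>100)&(h[...,0]<125)&(h[...,1]>150)).astype(np.uint8)[130:250,220:340]
v,u=np.nonzero(m);print(u.min()+220,u.max()+220,v.min()+130,v.max()+130)
# synth outline of three beads/rims/roof as model, fit x,y
from scipy.optimize import minimize
t=np.linspace(0,2*np.pi,60)
def mask(p):
    M=np.zeros(c["img"].shape[:2],np.uint8)
    rings=[(36,z) for z in (0,16,32,48)]+[(28.25,66)]
    for (r1,z1),(r2,z2) in zip(rings[:-1],rings[1:]):
        pts=[proj(c,[p[0]+r*np.cos(a),p[1]+r*np.sin(a),z]) for r,z in((r1,z1),(r2,z2)) for a in t]
        cv2.fillConvexPoly(M,cv2.convexHull((np.array(pts)*16).astype(np.int32)),1,shift=4)
    return M[130:250,220:340]
r=minimize(lambda p:float((mask(p)!=m).sum()),[454,-96],method="Nelder-Mead",options=dict(initial_simplex=[[454,-96],[459,-96],[454,-91]]));print(r.x,r.fun)
E
```

```text
[450.42117121 -93.41492484  77.        ] [ 449.05632618 -107.12264834   77.        ] [451.98345066 -80.60347064  77.        ]
238 320 146 232
[452.89923096 -94.86459351] 436.0
```

```bash
python3 -m crank '[[0.002,0.001,0.045,0,0,0],[0,0,0.045,0,0,0],[0,0,0.04,0,0,0],[0,0,0.032,0,0,0],[0,0,0,0,0,0]]' 100
python3 -c "
from h import *
print(bot.get_obs()['tool_pos'])"
```

```text
time: 12.72
tool_pos: [450.8, -93.8, 35.5]
tcp_rot: [-3.141, -0.005, 2.62]
contact_force: [-0.6, -0.0, 1.4]
grip_width: 92.0
finger_force: 0.0
[450.75040367 -93.80891464  35.45669708]
```

```bash
python3 -m crank '[[0,0,-0.001,0,0,0],[0,0,0,0,0,0],[0,0,0,0,0,0],[0,0,0,0,0,0]]' 0
```

```text
time: 13.22
tool_pos: [453.2, -94.7, 39.2]
tcp_rot: [3.141, 0.003, 2.621]
contact_force: [-0.1, 0.2, 6.0]
grip_width: 70.9
finger_force: 30.0
```

```bash
python3 -m crank '[[0,0,-0.01,0,0,0],[0,0,-0.02,0,0,0],[0,0,-0.03,0,0,0],[0,0,-0.03,0,0,0],[0,0,0,0,0,0]]'
python3 - <<'E'
from h import *
s=cam("side");x=s["img"][215:345,210:400]
cv2.imwrite("pics/s3.png",cv2.resize(x,(760,520)))
E
```

```text
time: 13.85
tool_pos: [453.5, -94.8, 130.5]
tcp_rot: [3.141, 0.005, 2.621]
contact_force: [-0.4, -0.4, -1.1]
grip_width: 71.2
finger_force: 30.0
```

View pics/s3.png

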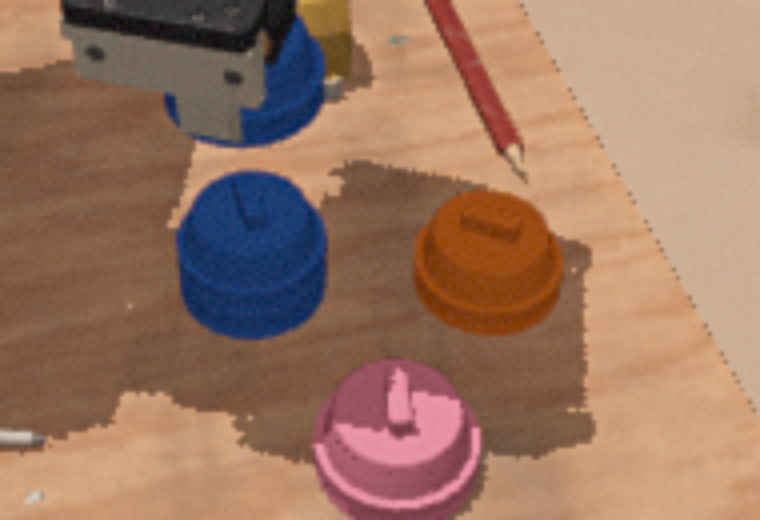

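The top cap is held at crop (245,80). The other two remain nested, and pink, orange, the pencil and the tape are undisturbed. Go to the cam.

```bash
python3 -m crank '[[0,0,-0.02,0,0,0],[0.0249,0.038,-0.01,0,0,0],[0.0249,0.038,0,0,0,0],[0.0249,0.038,0,0,0,0],[0.0249,0.038,0,0,0,0]]' >/dev/null
python3 -m crank '[[0.0249,0.038,0,0,0,0],[0.0249,0.038,0,0,0,0],[0.0249,0.038,0,0,0,0],[0.0249,0.038,0,0,0,0],[0,0,0,0,0,0]]' >/dev/null
python3 -m crank '[[0,0,0,0,0,-0.11],[0,0,0,0,0,-0.1],[0,0,0,0,0,-0.1],[0,0,0,0,0,0],[0,0,0,0,0,0]]'
python3 - <<'E'
from h import *
import pickle
c=cam("wrist");s=cam("side");pickle.dump((c,s),open("d6.pkl","wb"))
p=proj(s,[433,268,150]);u,v=int(p[0]),int(p[1]);print(u,v)
a=cv2.resize(c["img"][190:400,130:430],(800,560));cv2.imwrite("pics/w6.png",a)
o=bot.get_obs();print(o["tool_pos"],o["tcp_rot"])
E
```

```text
time: 15.78
tool_pos: [430.6, 267.7, 157.7]
tcp_rot: [-3.141, -0.001, 2.928]
contact_force: [-0.0, -0.4, -0.8]
grip_width: 70.9
finger_force: 30.0
231 135
[430.75038591 268.06001551 157.98144035] [-3.14122951e+00 -3.45668330e-04  2.92922454e+00]
```

View pics/w6.png

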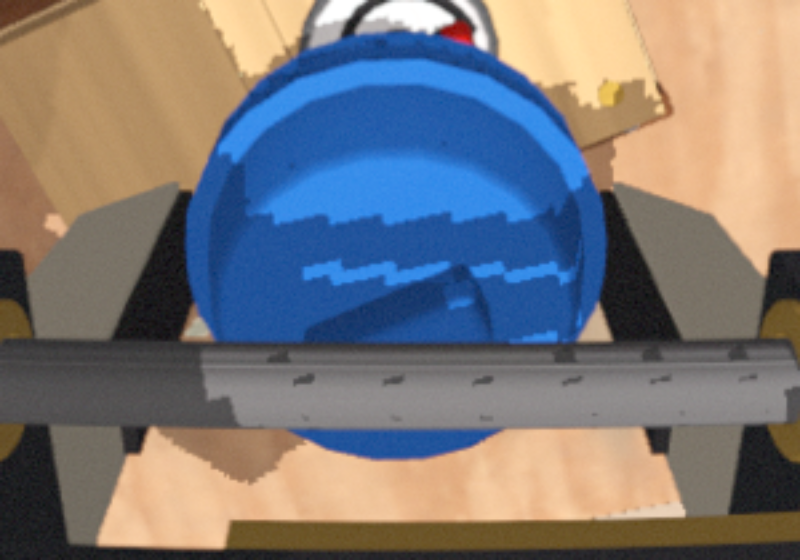

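The held cap is symmetric between the fingers, with its outline from (187,240) to (606,240) and from row 33 to row 458 in the crop. Fit its centre relative to the TCP.

```bash
python3 - <<'E'
from h import *
import pickle
from scipy.optimize import least_squares
c,s=pickle.load(open("d6.pkl","rb"));t=np.linspace(0,2*np.pi,120)
obs=np.array([187/2.6667+130,606/2.6667+130,33/2.6667+190,458/2.6667+190])
def ext(p):
    q=np.array([proj(c,[p[0]+r*np.cos(a),p[1]+r*np.sin(a),p[2]+z]) for r,z in((36,0),(36,16)) for a in t])
    return np.array([q[:,0].min(),q[:,0].max(),q[:,1].min(),q[:,1].max()])
r=least_squares(lambda p:ext(p)-obs,[431,268,151]);print("free z",r.x,r.fun)
for z in(149,151,153):
    r=least_squares(lambda p:ext([*p,z])-obs,[431,268]);print(z,r.x,r.fun.round(1))
E
```

```text
free z [431.76915894 267.08607692 153.62699617] [-2.49384153  2.49178736  2.65690393 -2.85835752]
149 [433.94041513 266.61662572] [-0.1  0.1  4.4 -5.5]
151 [432.9997541  266.82001917] [-1.1  1.1  3.6 -4.4]
153 [432.06234391 267.02269241] [-2.2  2.2  2.9 -3.2]
```

```bash
python3 -m crank '[[-0.0012,0.0006,0.03,0,0,0],[0,0,0.03,0,0,0],[0,0,0.025,0,0,0],[0,0,0.01,0,0,0],[0,0,0,0,0,0]]'
python3 -m crank '[[0,0,0.004,0,0,0],[0,0,0.004,0,0,0],[0,0,0,0,0,0]]'
```

```text
time: 16.5
tool_pos: [432.0, 268.6, 63.0]
tcp_rot: [-3.141, -0.001, 2.93]
contact_force: [0.5, -0.2, -1.0]
grip_width: 71.1
finger_force: 30.0
time: 16.88
tool_pos: [432.1, 268.7, 55.3]
tcp_rot: [3.142, 0.0, 2.931]
contact_force: [-0.1, 0.0, -1.6]
grip_width: 70.7
finger_force: 30.0
```

```bash
python3 -m crank '[[0,0,0.002,0,0,0],[0,0,0.0015,0,0,0],[0,0,0,0,0,0]]'|grep -E "pos|contact"
python3 -m crank '[[0,0,0.0015,0,0,0],[0,0,0.001,0,0,0],[0,0,0,0,0,0]]'|grep -E "pos|contact"
python3 -m crank '[[0,0,0.001,0,0,0],[0,0,0,0,0,0]]'|grep -E "pos|contact"
```

```text
tool_pos: [432.1, 268.7, 51.6]
contact_force: [-1.0, -0.0, -0.6]
tool_pos: [432.2, 268.8, 49.6]
contact_force: [-1.5, -1.0, 4.0]
tool_pos: [432.2, 268.8, 49.5]
contact_force: [-3.5, -2.7, 13.5]
```

Contact came at the expected height (49.5 against 49.2), so the cap is seated. Release.

```bash
python3 -m crank '[[0,0,-0.001,0,0,0],[0,0,0,0,0,0],[0,0,0,0,0,0],[0,0,0,0,0,0]]' 100|grep -E "pos|contact|width"
python3 -m crank '[[0,0,-0.03,0,0,0],[0,0,-0.04,0,0,0],[0,0,-0.04,0,0,0],[0,0,-0.04,0,0,0],[0,0,0,0,0,0]]' |grep -E "pos|contact|width"
python3 -m crank '[[0,0,0,0,0,0],[0,0,0,0,0,0]]'|grep time
python3 - <<'E'
from h import *
c=cam("wrist");s=cam("side");o=cam("scene")
a=np.hstack([cv2.resize(c["img"],(400,300)),cv2.resize(s["img"][140:340,190:390],(400,300))])
b=np.hstack([cv2.resize(o["img"][150:300,100:400],(400,300)),cv2.resize(s["img"][150:225,190:290],(400,300))])
cv2.imwrite("pics/f1.png",np.vstack([a,b]))
h=cv2.cvtColor(c["img"],cv2.COLOR_BGR2HSV);m=((h[...,0]>100)&(h[...,0]<125)&(h[...,1]>150)).astype(np.uint8)
n,l,st,_=cv2.connectedComponentsWithStats(m);print(st)
t=np.linspace(0,6.283,100)
q=np.array([proj(c,[433.2+36*np.cos(a),268.2+36*np.sin(a),z]) for z in(42,58) for a in t]);print("pred ext",q.min(0),q.max(0))
E
```

```text
tool_pos: [432.1, 268.7, 49.0]
contact_force: [0.1, 0.2, -0.8]
grip_width: 91.7
tool_pos: [433.7, 269.5, 202.2]
contact_force: [-0.6, -0.7, -0.7]
grip_width: 92.1
time: 19.25
[[     0      0    560    420 227501]
 [   468     59     22     17     37]
 [   492     58      1      1      1]
 ...
 [   115    364      1      1      1]
 [    84    375      1      1      1]
 [   138    395      1      1      1]]
pred ext [235.96877733 153.81149641] [322.95747476 240.65918893]
```

View pics/f1.png

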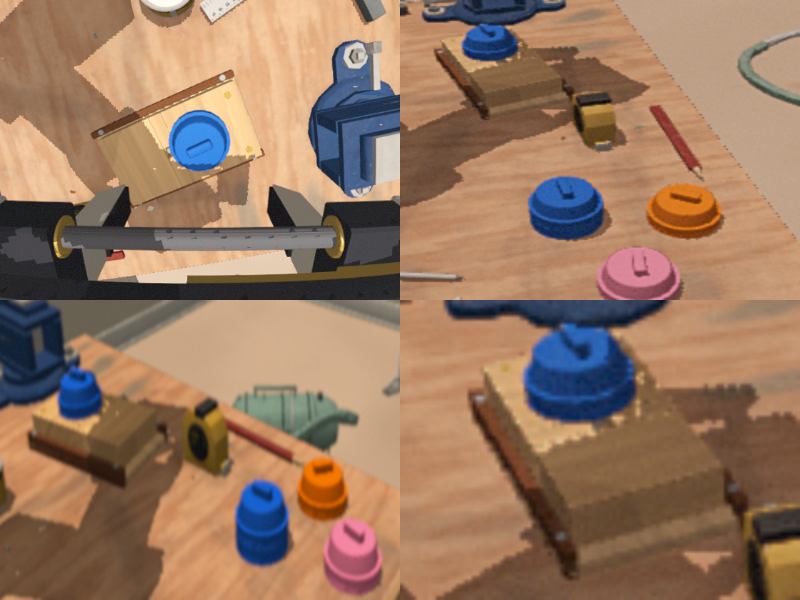

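The cap sits flat over the cam (wrist tile centre ~(200,140)), the boards are closed, two caps remain nested, and the tape and pencil are in place.

```bash
python3 -c "
from plant import bot
print(bot.close_job())"
```

```text
the job is handed in; nothing more can be done
None
```

The job is handed in at about 19 s of the 54 s allowed: the cam is turned to its stop with the boards tight, the top blue cap sits flat over the cam, the other two caps are still nested, and the tape and pencil look undisturbed in the final pictures.

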